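# Stamp the certificate on the writing slope

### The arm

A 6-joint arm with a two-finger parallel gripper is mounted at the origin on the work surface. World frame = base frame: x ahead of the robot, y to its left, z up, the work surface at z = 0. Lengths are in mm, angles in degrees, forces in N, time in s.
With the tool pointing down it reaches from about 300 to 875 mm from the base axis. Payload 6.4 kg.
Tool frame: the origin (TCP) lies at the very end of the fingers, on their centre line; the grasp point (between the pads) lies 19 mm behind it; z points along the fingers, y is the line along which they close (so a half turn about z gives the same grasp; the last joint's range is limited). The gripper opens to 88 mm and grips with 3 to 60 N. Pads are 18 mm wide; open, the fingers measure 123 mm over their backs; the gripper's body (75 mm by 187 mm) begins 45 mm behind the grasp point.
Start: joints at [-81.263, 10.359, 92.074, -0, 77.567, -11.82], TCP at [201.928, -538.392, 238.714] pointing down, gripper open.
Joint ranges: [-171.53, 171.53], [-51.25, 118.39], [17.06, 147.69], [-65.23, 245.23], [0, 150.52], [-178.68, 178.68]. Speed limits (degrees/s): [147.25, 147.25, 172.46, 180, 180, 180].

### API

Orientations are given as a 3x3 rotation matrix whose columns are the frame's x, y, z axes.
In Python, from plant import robot, read_camera, calibration, nets gives the robot as it stands.
- The arm moves only by the tool carry_out, never from a script. Its arguments are lists of equal length, an entry for each row: "fingers": the closure in counts, from 0 (fully open) to 255 (shut); "delta_pos": the shift along the tool's x, y, z in m, a list of three; "angular": the turn, a rotation vector about the tool's x, y, z in degrees, a list of three. A call has 1 to 20 rows; each row is the pose to reach, as a shift and turn from the pose commanded when the call began, along the tool's axes at that moment; what a row does not reach only later rows make up. A row lasts 1/8 s, in which the tool goes at most 62.5 mm and 10.7 degrees, less where a joint would pass 70% of its speed; a pose out of reach is approached as far as the arm can. A call with a gripper value outside its range is refused whole. The fingers move at their own pace and stop on an object; the grip force is fixed at half the most. Time passes only in rows, so rows that repeat a pose let the fingers close. It gives the time, the measured TCP pose, the force, the opening and the grip force at its end, in the units of the state.
- robot.get_obs(): the state, without advancing time (a new reading comes with each control period).
- read_camera(name): name is "scene" or "top"; returns (picture, depth): 400x640x3 uint8, red, green, blue; 400x640 float32, mm along the optical axis (not along the pixel's ray), 0 where there is no reading.
- calibration(name): a dict with "vertical_fov" (degrees; the focal length in pixels is half the picture's height over the tangent of half this angle, whatever the lens; pixels are square), "cx", "cy" (the principal point, pixels), "R" (3x3) and "t" (3): a world point X has camera coordinates R X + t. Camera axes: x right, y down, z forward; pixel columns grow to the right and rows downward; lengths in mm; the calibration is good to about 2 mm. A picture is of the moment at which its call begins. calibration takes no time and is no camera call.
- robot.sign_off(): hands the job in; it is judged then, once.
Trained networks look in the newest picture that a camera, given by its name, has taken for a name from the list of things; names that differ only in an ending like _2 or _b are one class to them, and where a whole thing is asked for, a point or a joint stands for the part that bears it (a point fixed in the world has none). Each returns a list of dicts, best first, with "confidence" (0 to 1); they miss things now and then, are a little off and sometimes report something else, mostly with a low value. They report only what shows in the picture. A call takes as long as a camera call. They do not tell look-alikes from the thing itself.
- nets.masks_of(thing, camera): "region" (400x640 bool, what is visible of it) and "uv" ([column, row] in pixels, amid what is visible of it).
The state is a dict: "t": time; "q": joint angles; "joint_velocities": joint speeds; "effort": joint torques, N m; "position": TCP position; "tcp_rot": TCP orientation; "ft_force": force on the tool from outside, world axes, zero at the start; "wrist_torque": the same for the moment, N m; "opening": finger opening in mm; "finger_force": force on a finger pad.
Only numpy, scipy, OpenCV 4.12 (cv2) and the standard library are available. Lean on these libraries where they do the work, as an engineer would, in place of code of your own. Each camera call takes 0.05 s, during which the arm holds its last target. There are 200 camera calls.

### The job

With the self-inking stamp that has the rectangular foot, print inside the empty ruled box of the certificate on the sloping board: foot flat on the paper, square with the box and well inside its lines, pressed through the soft first stop to the firm second stop and held there half a second, without forcing it (40 N at most). Then stand the stamp upright on the floor of the small wooden tray and let go. Print nowhere else, and do not push or tip the round stamp or the small ink pots.

Things in the scene. Friction and masses are not known exactly. Their poses are not given: they have to be found in the camera images.
- stamp: the stamp to use: loose self-inking hand stamp, about 0.2 kg, standing upright. Origin: centre of the underside of its grey foot (64 along x, 42 along y, 6 mm thick); z up through the handle. Above a gap sits the black handle: a shell 64 x 44 mm from 32 to 60 mm above the origin, and on it a grip block 48 (x) x 28 (y) mm from 60 to 96 mm
- stamp_shoulder (a point): centre of the flat top of the stamp's shell, where the grip block starts, 60 mm above the foot's underside when released; moves with the handle. Grip the block across y with the fingertips close over or on this 8 mm wide shoulder, to press
- stamp_handle (a joint): soft travel of the handle down towards the foot, m: 0 released (2.5 N), 0.010 at the first stop (5 N). Springs back when released
- stamp_carriage (a joint): stiff travel after the first stop, m: 0 released; starts at 8 N, 0.006 at the solid second stop (14 N), where it prints; more than 0.004 counts as a print. Springs back. Both travels together lower the handle by 16 mm
- mark: the empty ruled box on the certificate, thin black lines, 74 x 52 mm inside, in the sheet's corner that is low and to the robot's right. Origin: its centre on the paper; x along its long side (across the board), z out of the paper, leaning 30 degrees from vertical towards the robot (the board rises away from it). The foot's long side goes along x, either way round
- slope: the fixed wooden writing slope: green board 280 (up the slope) x 360 mm carrying the certificate, low edge towards the robot. Origin: centre of its base on the table; the board's centre is 92 mm above it; x points to its high edge (about 160 mm high), where a steel clip stands 14 mm above the board
- tray: small fixed wooden tray, 118 (x) x 98 (y) x 12 mm outside, walls 4 mm. Origin: centre of its underside; its inner floor, 110 x 90 mm, lies 4 mm above
- round_stamp: look-alike stamp with a round foot (54 mm) and a round black handle, 96 mm high, loose; to be left alone. Origin: centre of its underside, z up
- pot_a: small glass ink pot, 32 mm across, 30 mm high, between the two stamps. Origin: centre of its underside, z up
- pot_b: glass ink pot with a dark lid, 40 mm across, 36 mm high. Origin: centre of its underside, z up
- pot_c: glass ink pot with a white lid, 40 mm across, 36 mm high. Origin: centre of its underside, z up
There are look-alikes about, which are no part of the job. There is more than one size of the tray; the one meant has the size given above.

How it is judged (in metres and radians):
On the way:
1. the stamp stands flat and square inside the ruled box and is held pressed to its second stop (x of stamp in the frame of mark between -0.006 and 0.006 m and y of stamp in the frame of mark between -0.006 and 0.006 m and z of stamp in the frame of mark between -0.005 and 0.005 m and angle between the x axis of stamp and the x axis of mark, either way round below 0.15 rad and angle between the z axis of stamp and the z axis of mark, either way round below 0.08 rad and value of joint stamp_handle above 0.008 m and value of joint stamp_carriage above 0.0047 m), for 0.3 s.
At the end, for the whole second after the job is handed in: After the print, the rectangular stamp stands upright (within 0.07 rad) and at rest on the tray's floor, its centre within 36 mm of the tray's, handle sprung back up (soft travel under 2 mm, stiff under 1.5 mm), released (horizontal distance between stamp and tray below 0.036 m and z of stamp in the frame of tray between 0.001 and 0.008 m and angle between stamp's own z axis and vertical below 0.07 rad and linear speed of stamp below 0.02 m/s and value of joint stamp_handle below 0.002 m and value of joint stamp_carriage below 0.0015 m); the robot touches nothing.
It fails at once if the stamp prints (stiff travel over 4 mm) anywhere but in the ruled box (more than 8 mm off its centre) (value of joint stamp_carriage above 0.004 m and distance between stamp and mark above 0.011 m).
It fails at once if the stamp is forced against the board with more than 60 N (contact force between stamp and slope above 60 N).
It fails at once if the round stamp or an ink pot is pushed more than 15 mm or tipped (distance of any of round_stamp, pot_a, pot_b, pot_c from where it was at the start of the episode above 0.015 m or angle between any of round_stamp, pot_a, pot_b, pot_c's own z axis and vertical above 0.3 rad).
It also fails if it takes over 54 s, if anything falls off the work surface, if the arm or the gripper's body presses on something with over 40 N, if the wrist force passes 120 N, or if a joint passes its speed limit or range.

## Working session

There is one attempt and no reset: what is moved stays moved. The work goes in short steps, Python scripts to look and compute and a tool call to move; the robot and the scene stay as the last step left them, time stands still between calls to the robot, and variables do not carry over. Pictures are saved under pics/ and viewed, at most 10 in all, crops included, and the job is handed in when it is done.

Besides the shell and the picture viewer there is one more tool, called after "Emit:" by a JSON object that holds its "name" and its "arguments", one argument or row to a line. carry_out: Moves the arm, as the interface text tells. Its arguments: {"type":"object","properties":{"fingers":{"type":"array","items":{"type":"number"}},"delta_pos":{"type":"array","items":{"type":"array","items":{"type":"number"}}},"angular":{"type":"array","items":{"type":"array","items":{"type":"number"}}}},"required":["fingers","delta_pos","angular"]}

```bash
mkdir -p pics; ls
cat > h.py <<'E'
import numpy as np, cv2
from plant import robot, read_camera, calibration, nets
def K(n):
    c=calibration(n); f=200/np.tan(np.radians(c["vertical_fov"]/2)); return f,c["cx"],c["cy"],np.array(c["R"]),np.array(c["t"])
def world(n,depth):
    f,cx,cy,R,t=K(n); v,u=np.mgrid[0:400,0:640]
    P=np.stack([(u-cx)/f*depth,(v-cy)/f*depth,depth],-1)
    return (P-t)@R
def proj(n,X):
    f,cx,cy,R,t=K(n); c=R@np.asarray(X,float)+t; return c[0]/c[2]*f+cx,c[1]/c[2]*f+cy
E
python3 - <<'E'
from h import *
for n in("scene","top"):
    im,d=read_camera(n); cv2.imwrite(f"pics/{n}0.png",im[:,:,::-1]); np.savez(f"{n}0.npz",im=im,d=d)
    W=world(n,d); print(n,calibration(n))
    for th in("stamp","round_stamp","tray","mark","slope","pot_a","pot_b","pot_c"):
        for r in nets.masks_of(th,n)[:4]:
            m=r["region"]&(d>0); p=W[m]
            if len(p): print(th,round(r["confidence"],2),np.round(r["uv"]),m.sum(),np.round(np.median(p,0)),np.round(p.min(0)),np.round(p.max(0)))
E
```

```text
pics
scene {'vertical_fov': 49.01500639575666, 'cx': 322.0145156272486, 'cy': 194.55983455285497, 'R': array([[ 0.36830166,  0.92969008,  0.00549944],
       [ 0.80818047, -0.31722982, -0.49619509],
       [-0.45956307,  0.18719402, -0.86819363]]), 't': array([ -79.0833209 , -462.02576229, 1310.4418093 ])}
stamp 0.9 [324. 234.] 986 [ 651. -170.   61.] [ 579. -197.   -2.] [ 677. -118.  100.]
stamp 0.42 [450. 162.] 14229 [618. 152.  91.] [426.  -7.   0.] [682. 358. 174.]
round_stamp 0.56 [303. 169.] 687 [ 478. -157.   59.] [ 414. -180.   -2.] [ 493. -117.   99.]
tray 0.61 [175. 194.] 899 [ 391. -444.    3.] [ 346. -483.   -3.] [ 438. -403.   12.]
tray 0.6 [210. 238.] 2265 [ 539. -396.    5.] [ 470. -447.   -3.] [ 600. -343.   17.]
tray 0.58 [148. 256.] 1169 [ 532. -536.    3.] [ 486. -576.   -2.] [ 578. -495.   12.]
mark 0.44 [325. 235.] 926 [ 652. -170.   61.] [ 614. -197.   -2.] [ 677. -131.  100.]
slope 0.61 [450. 159.] 14410 [618. 153.  91.] [410.  -7.  -4.] [682. 446. 174.]
pot_a 0.84 [226. 173.] 322 [ 407. -321.   35.] [ 377. -340.   -0.] [ 420. -301.   40.]
pot_a 0.74 [298. 203.
[... 1840 characters left out ...]
02.]
pot_b 0.85 [389. 139.] 279 [ 700. -310.   36.] [ 682. -332.   -1.] [ 733. -292.   42.]
pot_b 0.85 [393. 269.] 243 [ 398. -320.   36.] [ 379. -341.   10.] [ 417. -302.   41.]
pot_b 0.62 [339. 206.] 163 [ 535. -190.   31.] [ 521. -207.   -1.] [ 551. -175.   37.]
pot_b 0.15 [334. 161.] 550 [ 633. -166.   81.] [ 602. -198.    2.] [ 688. -134.  102.]
pot_c 0.85 [389. 139.] 279 [ 700. -310.   36.] [ 682. -332.   -1.] [ 733. -292.   42.]
pot_c 0.85 [393. 269.] 243 [ 398. -320.   36.] [ 379. -341.   10.] [ 417. -302.   41.]
pot_c 0.62 [339. 206.] 163 [ 535. -190.   31.] [ 521. -207.   -1.] [ 551. -175.   37.]
pot_c 0.15 [334. 161.] 550 [ 633. -166.   81.] [ 602. -198.    2.] [ 688. -134.  102.]
```

View pics/scene0.png

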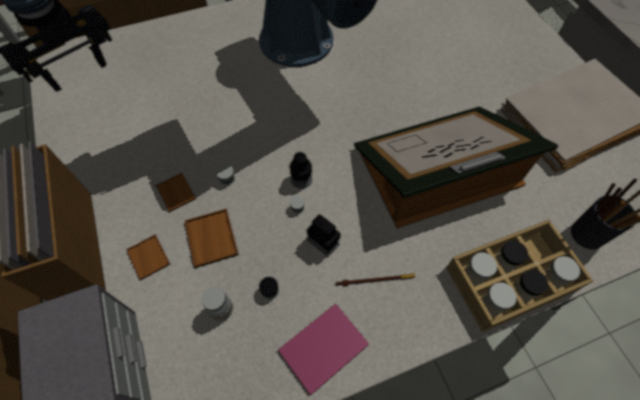

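View pics/top0.png

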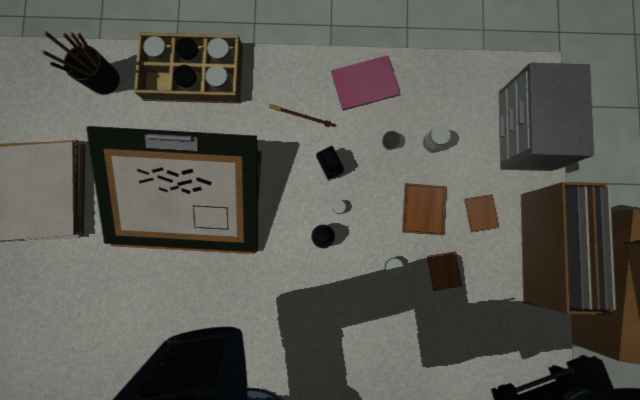

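The top view shows the rectangular stamp at (330,163), the round look-alike at (322,236), the ruled box at (210,217), and the large tray at (425,209) with two smaller ones at (444,271) and (481,212). I'm choosing the square-shaped one and the large tray. One close crop will confirm this.

```bash
cat > m.py <<'E'
from h import *
for n in("top","scene"):
    z=np.load(f"{n}0.npz"); d=z["d"]; im=z["im"]; W=world(n,d)
    # stamp
    X=W[...,0];Y=W[...,1];Z=W[...,2]
    near=(abs(X-635)<70)&(abs(Y+165)<55)
    for lo,hi in((85,110),(50,75),(-10,12)):
        m=near&(Z>lo)&(Z<hi)&(d>0)
        if lo>0:
            p=W[m]; r=cv2.minAreaRect(p[:,:2].astype(np.float32)); print(n,"stamp",lo,m.sum(),np.round(np.median(p[:,2]),1),np.round(p[:,:2].mean(0),1),[np.round(a,1) for a in r])
    # tray
    m=(abs(X-539)<75)&(abs(Y+397)<65)&(Z>5)&(d>0); m=m&(Z<25); 
    # board plane
    R=(X>440)&(X<660)&(Y>20)&(Y<330)&(Z>30)&(d>0)
    p=W[R]; 
    A=np.c_[p[:,:2],np.ones(len(p))]; k=np.ones(len(p),bool)
    for _ in range(6):
        s=np.linalg.lstsq(A[k],p[k,2],rcond=None)[0]; e=p[:,2]-A@s; k=abs(e)<6
    nn=np.array([-s[0],-s[1],1]);nn/=np.linalg.norm(nn)
    print(n,"plane",np.round(s,4),"normal",np.round(nn,3),"tilt",np.degrees(np.arccos(nn[2])),e[k].std())
    np.savez(f"{n}pl.npz",s=s)
    g=im.copy()
    if n=="top":
        a=cv2.resize(im[195:240,170:250],None,fx=7,fy=7,interpolation=cv2.INTER_CUBIC)
        b=cv2.resize(im[140:185,300:360],None,fx=7,fy=7,interpolation=cv2.INTER_CUBIC)
        b=cv2.convertScaleAbs(b,alpha=2.2); H=max(a.shape[0],b.shape[0])
        c=cv2.resize(im[175:245,395:455],None,fx=4.5,fy=4.5)
        t=np.zeros((315+320,800,3),np.uint8)
        t=np.zeros((H,a.shape[1],3),np.uint8)
        out=np.zeros((600,800,3),np.uint8)
        out[:a.shape[0],:a.shape[1]]=a
        out[315:315+285,:420]=b[:285]; out[315:600,430:430+c.shape[1]]=c[:285,:]
        cv2.imwrite("pics/crop1.png",out[:,:,::-1])
E
python3 m.py
```

```text
top stamp 85 268 96.3 [ 638.1 -166.1] [array([ 639.1, -165.9]), array([48.9, 27.8]), np.float64(27.7)]
top stamp 50 242 60.3 [ 630.6 -166.1] [array([ 639. , -166.3]), array([64.7, 44.5]), np.float64(28.0)]
top plane [ 5.781000e-01 -1.770000e-02 -2.215522e+02] normal [-0.5    0.015  0.866] tilt 30.04194651106601 2.0663325404610093
scene stamp 85 312 95.7 [ 641.9 -165.6] [array([ 640. , -164.2]), array([46.7, 30.3]), np.float64(27.5)]
scene stamp 50 313 60.3 [ 651.9 -169.7] [array([ 639.6, -165.3]), array([64.3, 44.5]), np.float64(27.9)]
scene plane [ 5.781000e-01 -1.720000e-02 -2.216286e+02] normal [-0.5    0.015  0.866] tilt 30.04326170273457 1.2867640526611306
```

View pics/crop1.png

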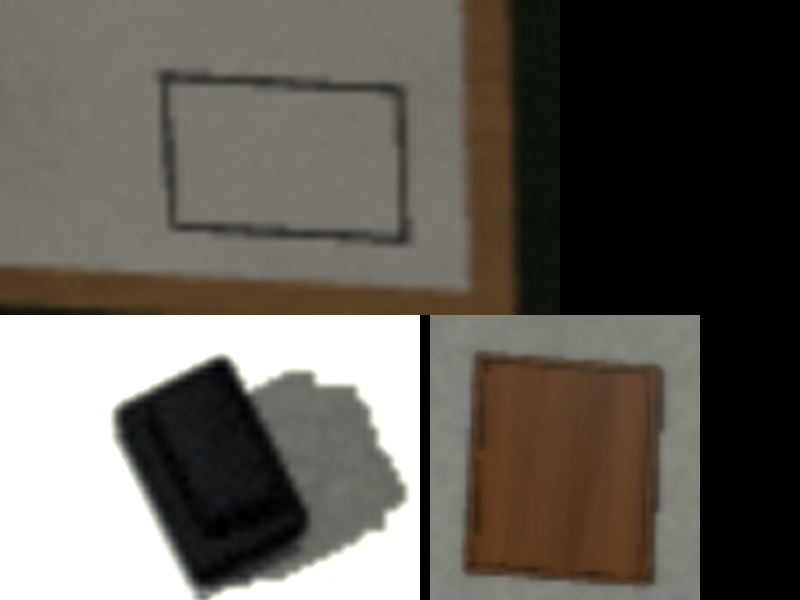

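The crop confirms the rectangular stamp at yaw 28°, the box corners and the large tray. Next I'll work out the target poses.

```bash
cat > t.py <<'E'
from h import *
def rayplane(n,uv,s):
    f,cx,cy,R,t=K(n); C=-R.T@t; d=R.T@np.array([(uv[0]-cx)/f,(uv[1]-cy)/f,1])
    # z = s0 x+s1 y+s2
    k=(s[0]*C[0]+s[1]*C[1]+s[2]-C[2])/(d[2]-s[0]*d[0]-s[1]*d[1]); return C+k*d
# automatic: dark line pixels around box, minAreaRect on rectified plane
for n in("top","scene"):
    z=np.load(f"{n}0.npz"); im=z["im"]; s=np.load(f"{n}pl.npz")["s"]
    nn=np.array([-s[0],-s[1],1]);nn/=np.linalg.norm(nn)
    ex=np.array([0,-1,0.]); ex-=nn*(ex@nn); ex/=np.linalg.norm(ex); ey=np.cross(nn,ex)
    if n=="top": c0=rayplane("top",(170+40.9,195+22.5),s); 
    c0=np.array([c0[0],c0[1],s[0]*c0[0]+s[1]*c0[1]+s[2]])
    # rectify 120x90mm at 4px/mm... sample via proj
    G=4; a,b=np.meshgrid(np.arange(-55,55,1/G),np.arange(40,-40,-1/G))
    P=c0+a[...,None]*ex+b[...,None]*ey
    f,cx,cy,R,t=K(n); c=P@R.T+t; u=(c[...,0]/c[...,2]*f+cx).astype(np.float32); v=(c[...,1]/c[...,2]*f+cy).astype(np.float32)
    g=cv2.cvtColor(cv2.remap(im,u,v,cv2.INTER_CUBIC),cv2.COLOR_RGB2GRAY)
    cv2.imwrite(f"pics/rect_{n}.png",g)
    bl=cv2.morphologyEx(g,cv2.MORPH_BLACKHAT,np.ones((25,25),np.uint8))
    m=(bl>0.45*np.percentile(bl,99)).astype(np.uint8)
    k,l,st,_=cv2.connectedComponentsWithStats(m)
    i=1+np.argmax(st[1:,2]*st[1:,3]*((st[1:,2]<90*G))); ys,xs=np.where(l==i)
    pt=np.stack([-55+xs/G,40-ys/G],1).astype(np.float32); r=cv2.minAreaRect(pt)
    ctr=c0+r[0][0]*ex+r[0][1]*ey
    print(n,"mark",np.round(ctr,1),r[1],r[2],"ex",np.round(ex,3),"ey",np.round(ey,3),"n",np.round(nn,3),st[i])
    d=z["d"];W=world(n,d);X,Y,Z=np.moveaxis(W,-1,0)
    q=(abs(X-539)<75)&(abs(Y+397)<65)&(Z>3)&(Z<25)&(d>0)
    hsv=cv2.cvtColor(im,cv2.COLOR_RGB2HSV); q=(abs(X-539)<75)&(abs(Y+397)<65)&(hsv[...,1]>90)
    print("tray",cv2.minAreaRect(W[q][:,:2].astype(np.float32)))
o=robot.get_obs(); print(np.round(o["tcp_rot"],3),o["q"],o["t"],o["opening"],o["position"])
E
python3 t.py; python3 -c "
import cv2,numpy as np;cv2.imwrite('pics/r.png',np.hstack([cv2.imread('pics/rect_top.png'),cv2.imread('pics/rect_scene.png')])[:,:800])"
```

```text
top mark [500.  101.2  65.7] (58.179256439208984, 79.79779052734375) 88.46015930175781 ex [-0.008 -1.     0.013] ey [0.866 0.    0.5  ] n [-0.5    0.015  0.866] [   54    37   323   241 14164]
tray ((537.9931640625, -397.8595275878906), (100.61727142333984, 117.36624908447266), 87.79512023925781)
scene mark [501.4 139.6  65.8] (56.22146224975586, 9.025678634643555) 84.50768280029297 ex [-0.007 -1.     0.013] ey [ 0.866 -0.     0.5  ] n [-0.5    0.015  0.866] [  47   41   43  225 3996]
tray ((538.826904296875, -397.7576599121094), (99.54255676269531, 118.02584075927734), 86.82173919677734)
[[ 0.936  0.351  0.   ]
 [ 0.351 -0.936  0.   ]
 [ 0.     0.    -1.   ]] [-8.12617904e+01  1.03589400e+01  9.20733812e+01  2.51227252e-03
  7.75680999e+01 -1.18182913e+01] 0.9 88.11058740022355 [ 201.94959058 -538.38984123  238.72371324]
```

View pics/r.png

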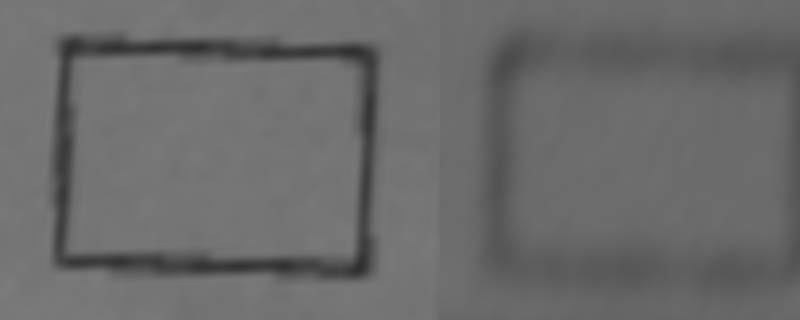

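Rectified top view: the box corners are at (62,40), (375,50), (365,270) and (58,262), so the centre is near world (500,102,66). I'm moving above the stamp now.

Emit:
{"name": "carry_out", "arguments": {
  "fingers": [0, 0, 0, 0, 0, 0, 0, 0, 0, 0, 0, 0, 0, 0],
  "delta_pos": [
    [0.5404, -0.1954, 0.05],
    [0.5404, -0.1954, 0.05],
    [0.5404, -0.1954, 0.05],
    [0.5404, -0.1954, 0.05],
    [0.5404, -0.1954, 0.05],
    [0.5404, -0.1954, 0.05],
    [0.5404, -0.1954, 0.05],
    [0.5404, -0.1954, 0.05],
    [0.5404, -0.1954, 0.05],
    [0.5404, -0.1954, 0.05],
    [0.5404, -0.1954, 0.0787],
    [0.5404, -0.1954, 0.0787],
    [0.5404, -0.1954, 0.0787],
    [0.5404, -0.1954, 0.0787]
  ],
  "angular": [
    [0, 0, -7.4],
    [0, 0, -7.4],
    [0, 0, -7.4],
    [0, 0, -7.4],
    [0, 0, -7.4],
    [0, 0, -7.4],
    [0, 0, -7.4],
    [0, 0, -7.4],
    [0, 0, -7.4],
    [0, 0, -7.4],
    [0, 0, -7.4],
    [0, 0, -7.4],
    [0, 0, -7.4],
    [0, 0, -7.4]
  ]
}}

```text
t: 2.65
position: [639.7, -166.6, 161.6]
tcp_rot: [[0.884, 0.468, 0.002], [0.468, -0.884, -0.001], [0.001, 0.002, -1.0]]
ft_force: [-0.1, 0.7, 0.1]
opening: 88.3
finger_force: 0.0
```

```bash
cat >> h.py <<'E'
from scipy.spatial.transform import Rotation as Ro
def go(p,Rt):
    o=robot.get_obs(); R=np.array(o["tcp_rot"]); print("delta m",np.round(R.T@(np.array(p)-o["position"])/1000,4),"ang",np.round(Ro.from_matrix(R.T@Rt).as_rotvec(degrees=True),2))
def frame(y,z):
    z=np.array(z,float);z/=np.linalg.norm(z);y=np.array(y,float);y-=z*(y@z);y/=np.linalg.norm(y);return np.stack([np.cross(y,z),y,z],1)
def show():
    o=robot.get_obs(); print({k:np.round(o[k],2) for k in("t","q","position","ft_force","wrist_torque","opening","finger_force")}); return o
E
python3 - <<'E'
from h import *
show(); c=np.radians(-62)
go([639.3,-165.7,61],frame([np.cos(c),np.sin(c),0],[0,0,-1]))
im,d=read_camera("scene"); cv2.imwrite("pics/s1.png",cv2.resize(im[170:300,240:410],None,fx=4.5,fy=4.5)[:,:,::-1])
E
```

```text
{'t': np.float64(2.65), 'q': array([-24.87,  25.03,  82.61,  -0.  ,  72.23,  37.23]), 'position': array([ 639.69, -166.63,  161.55]), 'ft_force': array([-0.06,  0.73,  0.08]), 'wrist_torque': array([-0.05,  0.04, -0.01]), 'opening': np.float64(88.29), 'finger_force': np.float64(0.0)}
delta m [-0.     -0.0012  0.1006] ang [ 0.1  -0.07 -0.1 ]
```

View pics/s1.png

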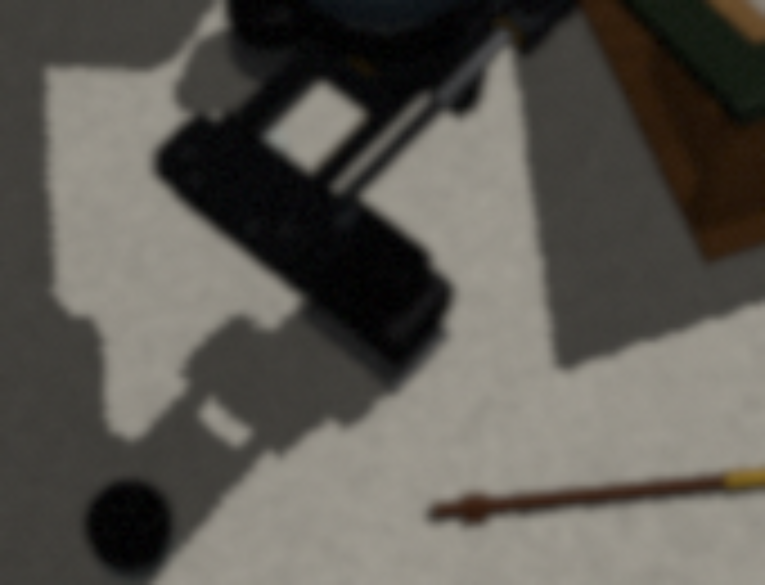

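The gripper (around (310,230) in the crop) hides the stamp from this camera, but the pose matches the estimate from both cameras. I'll descend.

Emit:
{"name": "carry_out", "arguments": {
  "fingers": [0, 0, 0, 0, 0, 0],
  "delta_pos": [
    [0, 0, 0.03],
    [0, 0, 0.06],
    [0, 0, 0.085],
    [0, 0, 0.095],
    [0, 0, 0.095],
    [0, 0, 0.095]
  ],
  "angular": [
    [0, 0, 0],
    [0, 0, 0],
    [0, 0, 0],
    [0, 0, 0],
    [0, 0, 0],
    [0, 0, 0]
  ]
}}

```text
t: 3.45
position: [640.3, -166.2, 66.6]
tcp_rot: [[0.883, 0.469, 0.002], [0.469, -0.883, -0.001], [0.001, 0.002, -1.0]]
ft_force: [0.5, 0.4, 0.0]
opening: 88.3
finger_force: 0.0
```

Run:
```python
from h import *
show(); c=np.radians(-62)
go([639.3,-165.7,61],frame([np.cos(c),np.sin(c),0],[0,0,-1]))
```

```text
{'t': np.float64(3.45), 'q': array([-24.81,  31.61,  85.23,  -0.  ,  63.03,  37.24]), 'position': array([ 640.25, -166.18,   66.58]), 'ft_force': array([0.49, 0.37, 0.  ]), 'wrist_torque': array([-0.08,  0.04,  0.  ]), 'opening': np.float64(88.32), 'finger_force': np.float64(0.0)}
delta m [-0.0006 -0.0009  0.0056] ang [ 0.11 -0.08 -0.05]
```

Emit:
{"name": "carry_out", "arguments": {
  "fingers": [0, 0, 0, 255, 255, 255, 255, 255, 255, 255, 255, 255, 255],
  "delta_pos": [
    [0, -0.001, 0.003],
    [0, -0.001, 0.005],
    [0, -0.001, 0.005],
    [0, -0.001, 0.005],
    [0, -0.001, 0.005],
    [0, -0.001, 0.005],
    [0, -0.001, 0.005],
    [0, -0.001, 0.005],
    [0, -0.001, 0.005],
    [0, -0.001, 0.005],
    [0, -0.001, 0.005],
    [0, -0.001, 0.005],
    [0, -0.001, 0.005]
  ],
  "angular": [
    [0, 0, 0],
    [0, 0, 0],
    [0, 0, 0],
    [0, 0, 0],
    [0, 0, 0],
    [0, 0, 0],
    [0, 0, 0],
    [0, 0, 0],
    [0, 0, 0],
    [0, 0, 0],
    [0, 0, 0],
    [0, 0, 0],
    [0, 0, 0]
  ]
}}

```text
t: 5.08
position: [639.0, -164.8, 60.1]
tcp_rot: [[0.883, 0.469, 0.0], [0.469, -0.883, -0.0], [0.0, 0.0, -1.0]]
ft_force: [1.4, -0.7, 2.2]
opening: 35.9
finger_force: 30.2
```

Emit:
{"name": "carry_out", "arguments": {
  "fingers": [255, 255],
  "delta_pos": [
    [0, 0, 0],
    [0, 0, 0]
  ],
  "angular": [
    [0, 0, 0],
    [0, 0, 0]
  ]
}}

```text
t: 5.32
position: [638.9, -164.8, 60.0]
tcp_rot: [[0.883, 0.469, 0.0], [0.469, -0.883, -0.0], [0.0, 0.0, -1.0]]
ft_force: [1.5, -1.6, 2.6]
opening: 35.8
finger_force: 30.2
```

Run:
```python
from h import *
show()
for n,c in(("scene",(185,290,265,385)),("top",(130,200,290,370))):
    im,d=read_camera(n); W=world(n,d); X,Y,Z=np.moveaxis(W,-1,0)
    np.savez(n+"1.npz",im=im,d=d)
    a=cv2.convertScaleAbs(im[c[0]:c[1],c[2]:c[3]],alpha=2.5); a=cv2.resize(a,(500,440) if n=="scene" else (300,262))
    if n=="scene": o=np.zeros((440,800,3),np.uint8); o[:,:500]=a
    else: o[:262,500:]=a
cv2.imwrite("pics/g.png",o[:,:,::-1])
```

```text
{'t': np.float64(5.32), 'q': array([-24.75,  32.01,  85.49,   0.  ,  62.49,  37.29]), 'position': array([ 638.89, -164.78,   60.02]), 'ft_force': array([ 1.46, -1.56,  2.55]), 'wrist_torque': array([-0.25, -0.27, -0.03]), 'opening': np.float64(35.82), 'finger_force': np.float64(30.22)}
```

View pics/g.png

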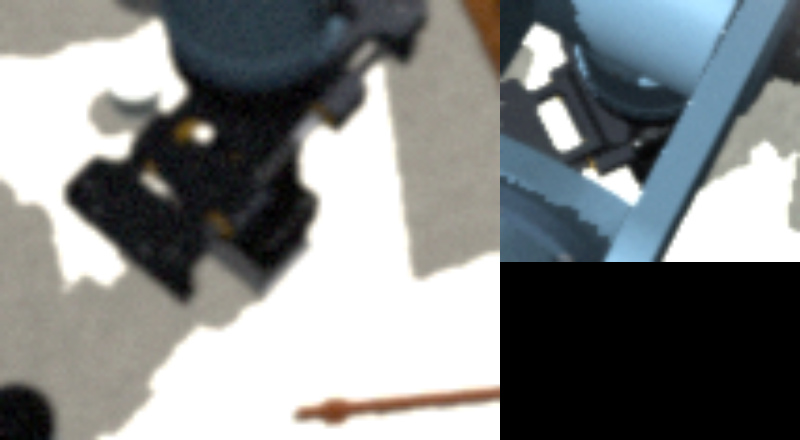

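Opening 35.8 = 22 + 14, so one fingertip is on the side of the shell and the other on the grip block. I'll reopen, raise 2 mm and regrip.

Emit:
{"name": "carry_out", "arguments": {
  "fingers": [0, 0, 0, 0, 0, 0, 0, 0],
  "delta_pos": [
    [0, 0, 0],
    [0, 0, 0],
    [0, 0, 0],
    [0, 0, 0],
    [0, 0, 0],
    [0, 0, -0.0015],
    [0, 0, -0.0015],
    [0, 0, -0.0015]
  ],
  "angular": [
    [0, 0, 0],
    [0, 0, 0],
    [0, 0, 0],
    [0, 0, 0],
    [0, 0, 0],
    [0, 0, 0],
    [0, 0, 0],
    [0, 0, 0]
  ]
}}

```text
t: 6.42
position: [638.9, -164.8, 61.6]
tcp_rot: [[0.883, 0.469, 0.0], [0.469, -0.883, -0.0], [0.0, 0.0, -1.0]]
ft_force: [-0.2, 0.1, -0.7]
opening: 88.2
finger_force: 0.0
```

Emit:
{"name": "carry_out", "arguments": {
  "fingers": [255, 255, 255, 255, 255, 255, 255, 255, 255, 255],
  "delta_pos": [
    [0, 0, -0.0005],
    [0, 0, -0.0005],
    [0, 0, -0.0005],
    [0, 0, -0.0005],
    [0, 0, -0.0005],
    [0, 0, -0.0005],
    [0, 0, -0.0005],
    [0, 0, -0.0005],
    [0, 0, -0.0005],
    [0, 0, -0.0005]
  ],
  "angular": [
    [0, 0, 0],
    [0, 0, 0],
    [0, 0, 0],
    [0, 0, 0],
    [0, 0, 0],
    [0, 0, 0],
    [0, 0, 0],
    [0, 0, 0],
    [0, 0, 0],
    [0, 0, 0]
  ]
}}

```text
t: 7.68
position: [638.8, -164.7, 62.0]
tcp_rot: [[0.883, 0.469, -0.0], [0.469, -0.883, 0.0], [-0.0, -0.0, -1.0]]
ft_force: [0.1, 0.5, -0.6]
opening: 27.6
finger_force: 30.0
```

Opening is 27.6, so it's properly on the block. Lifting.

Emit:
{"name": "carry_out", "arguments": {
  "fingers": [255, 255, 255, 255, 255],
  "delta_pos": [
    [0, 0, -0.02],
    [0, 0, -0.07],
    [0, 0, -0.13],
    [0, 0, -0.17],
    [0, 0, -0.17]
  ],
  "angular": [
    [0, 0, 0],
    [0, 0, 0],
    [0, 0, 0],
    [0, 0, 0],
    [0, 0, 0]
  ]
}}

```text
t: 8.3
position: [641.1, -165.7, 238.1]
tcp_rot: [[0.883, 0.469, 0.009], [0.469, -0.883, -0.004], [0.006, 0.008, -1.0]]
ft_force: [0.9, -0.4, -2.2]
opening: 27.8
finger_force: 30.0
```

```bash
cat >> h.py <<'E'
M=np.array([500,102,65.7]); N=np.array([-.5,.015,.866]); MX=np.array([-.03,-.9995,0]); MY=np.cross(N,MX)
RB=frame(MY,-N)
E
python3 - <<'E'
from h import *
show(); go(M+N*(62+60),RB); go(M+N*(62+20),RB)
E
```

```text
{'t': np.float64(8.3), 'q': array([-24.74,  20.94,  79.  ,   0.  ,  79.5 ,  37.29]), 'position': array([ 641.13, -165.74,  238.14]), 'ft_force': array([ 0.92, -0.38, -2.22]), 'wrist_torque': array([ 0.03, -0.01,  0.02]), 'opening': np.float64(27.75), 'finger_force': np.float64(30.0)}
delta m [-0.0525 -0.3334  0.0639] ang [-26.59  15.7  -58.87]
delta m [-0.0353 -0.3237  0.0987] ang [-26.59  15.7  -58.87]
```

Emit:
{"name": "carry_out", "arguments": {
  "fingers": [255, 255, 255, 255, 255, 255, 255, 255, 255, 255, 255, 255],
  "delta_pos": [
    [-0.01, -0.05, 0],
    [-0.02, -0.1, 0],
    [-0.026, -0.15, 0.01],
    [-0.03, -0.2, 0.02],
    [-0.04, -0.25, 0.04],
    [-0.045, -0.29, 0.05],
    [-0.05, -0.32, 0.06],
    [-0.0525, -0.333, 0.06],
    [-0.0525, -0.333, 0.06],
    [-0.0525, -0.333, 0.06],
    [-0.0525, -0.333, 0.06],
    [-0.0525, -0.333, 0.06]
  ],
  "angular": [
    [-3.3, 2, -7.4],
    [-6.6, 3.9, -14.7],
    [-9.9, 5.9, -22],
    [-13.3, 7.9, -29.4],
    [-16.6, 9.8, -36.8],
    [-20, 11.8, -44.2],
    [-23.3, 13.7, -51.5],
    [-26.6, 15.7, -58.9],
    [-26.6, 15.7, -58.9],
    [-26.6, 15.7, -58.9],
    [-26.6, 15.7, -58.9],
    [-26.6, 15.7, -58.9]
  ]
}}

```text
t: 9.8
position: [436.9, 104.3, 172.2]
tcp_rot: [[0.031, 0.87, 0.492], [1.0, -0.029, -0.012], [0.004, 0.492, -0.87]]
ft_force: [0.0, 0.2, -2.7]
opening: 27.6
finger_force: 30.0
```

```bash
cat > l.py <<'E'
from h import *
import sys
o=show(); R=np.array(o["tcp_rot"]); print("rot err",np.round(Ro.from_matrix(R.T@RB).as_rotvec(degrees=True),2))
go(M+N*(62+25),RB)
rows=[]
for n in("top","scene"):
    im,d=read_camera(n); u,v=map(int,proj(n,M+N*20)); w=50
    W=world(n,d); np.savez(n+sys.argv[1]+".npz",im=im,d=d)
    y0=max(v-38,0);x0=max(u-50,0);a=im[y0:y0+75,x0:x0+100]; print(n,"crop origin",x0,y0,"mark px",np.round(proj(n,M),1))
    rows.append(cv2.resize(cv2.convertScaleAbs(a,alpha=1.6),(400,300),interpolation=cv2.INTER_CUBIC))
cv2.imwrite(f"pics/l{sys.argv[1]}.png",np.hstack(rows)[:,:,::-1])
E
python3 l.py 2
```

```text
{'t': np.float64(9.8), 'q': array([ -1.97, -21.7 , 134.38,   0.45,  37.84,  -0.42]), 'position': array([436.88, 104.34, 172.16]), 'ft_force': array([ 0.03,  0.22, -2.75]), 'wrist_torque': array([ 0.03,  0.38, -0.03]), 'opening': np.float64(27.62), 'finger_force': np.float64(30.0)}
rot err [-0.53 -0.15 -0.16]
delta m [-0.0005  0.0018  0.0368] ang [-0.53 -0.15 -0.16]
top crop origin 157 183 mark px [210.  217.2]
scene crop origin 355 97 mark px [406.3 142.9]
```

View pics/l2.png

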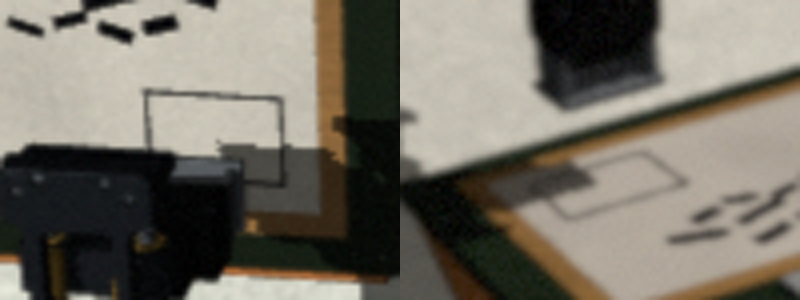

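The top crop shows the foot's upper edge near (205,170) with the box at (147–283, 92–185). The scene crop shows the foot's lower edge from (570,108) to (662,78). I'll move in to a gap of about 15 mm and compare with the predicted outlines.

Emit:
{"name": "carry_out", "arguments": {
  "fingers": [255, 255, 255, 255, 255, 255],
  "delta_pos": [
    [0, 0.0018, 0.015],
    [0, 0.0018, 0.03],
    [0, 0.0018, 0.042],
    [0, 0.0018, 0.047],
    [0, 0.0018, 0.047],
    [0, 0.0018, 0.047]
  ],
  "angular": [
    [-0.5, -0.1, -0.1],
    [-0.5, -0.1, -0.1],
    [-0.5, -0.1, -0.1],
    [-0.5, -0.1, -0.1],
    [-0.5, -0.1, -0.1],
    [-0.5, -0.1, -0.1]
  ]
}}

```text
t: 10.65
position: [461.2, 104.1, 132.4]
tcp_rot: [[0.029, 0.865, 0.5], [1.0, -0.026, -0.014], [0.001, 0.501, -0.866]]
ft_force: [0.0, 0.3, -2.8]
opening: 27.4
finger_force: 30.0
```

```bash
cat > l3.py <<'E'
from h import *
import sys
o=show(); p=np.array(o["position"]); R=np.array(o["tcp_rot"]); L=float(sys.argv[2])
print("rot err",np.round(Ro.from_matrix(R.T@RB).as_rotvec(degrees=True),2)); go(M+N*L,RB)
O=p+R[:,2]*L; e=O-M; print("predicted foot in mark",np.round([e@MX,e@MY,e@N],1))
rows=[]
for n in("top","scene"):
    im,d=read_camera(n); np.savez(n+sys.argv[1]+".npz",im=im,d=d); u,v=proj(n,M+N*10); F=8
    x0,y0=int(u)-25,int(v)-25; a=cv2.convertScaleAbs(cv2.resize(im[y0:y0+50,x0:x0+50],None,fx=F,fy=F,interpolation=cv2.INTER_CUBIC),alpha=1.7)
    def dr(pts,col):
        q=np.array([[(proj(n,P)[0]-x0+.5)*F,(proj(n,P)[1]-y0+.5)*F] for P in pts]).round().astype(int); cv2.polylines(a,[q.reshape(-1,1,2)],True,col,1)
    S=((1,1),(1,-1),(-1,-1),(-1,1))
    dr([M+37.5*i*MX+26.5*j*MY for i,j in S],(255,0,0))
    for h,c in((0,(0,255,0)),(6,(0,255,255))): dr([O+32*i*R[:,0]+21*j*R[:,1]-h*R[:,2] for i,j in S],c)
    rows.append(a)
cv2.imwrite(f"pics/l{sys.argv[1]}.png",np.hstack(rows)[:,:,::-1])
E
python3 l3.py 3 62
```

```text
{'t': np.float64(10.65), 'q': array([ -1.78, -12.43, 133.57,   0.24,  28.82,  -0.27]), 'position': array([461.21, 104.14, 132.43]), 'ft_force': array([ 0.01,  0.32, -2.77]), 'wrist_torque': array([-0.01,  0.37, -0.06]), 'opening': np.float64(27.42), 'finger_force': np.float64(30.0)}
rot err [ 0.03 -0.08  0.01]
delta m [-0.001   0.0002  0.0152] ang [ 0.03 -0.08  0.01]
predicted foot in mark [-1.1 -0.2 15.2]
```

View pics/l3.png

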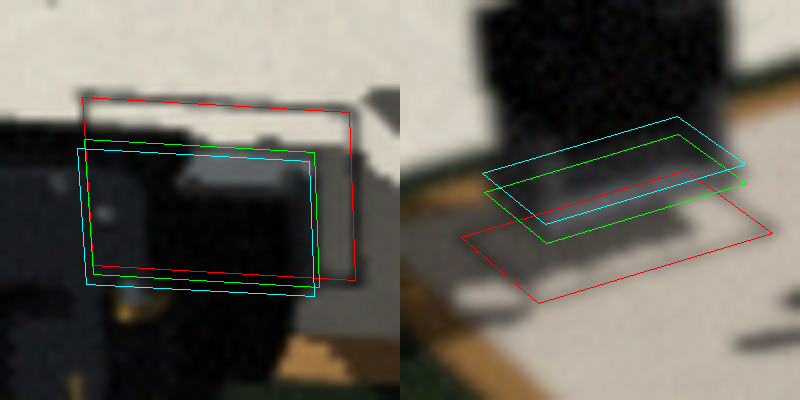

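Run:
```python
from h import *
for n in("top","scene"):
    z=np.load(n+"3.npz"); W=world(n,z["d"])-M; x,y,h=W@MX,W@MY,W@N
    m=(z["d"]>0)&(abs(x)<60)&(abs(y)<45)&(h>11)&(h<27)
    hist=np.histogram(h[m],bins=np.arange(11,28)); print(n,m.sum(),hist[0])
    k=m&(h>17)&(h<25); print("x",np.round(np.percentile(x[k],[0,2,98,100]),1),"y",np.round(np.percentile(y[k],[0,2,98,100]),1), "h",np.median(h[k]))
    g=cv2.cvtColor(z["im"],cv2.COLOR_RGB2GRAY)
    # box lines visible: line pixels on plane
    bl=cv2.morphologyEx(g,cv2.MORPH_BLACKHAT,np.ones((7,7),np.uint8)); l=(bl>25)&(abs(h)<6)&(abs(x)<45)&(abs(y)<34)
    for nm,a,b in(("right",x,y),("top",y,x)):
        c=37.5 if nm=="right" else 26.5; lim=22
        for s in(1,-1):
            q=l&(abs(a-s*c)<5)&(abs(b)<lim); print(nm,s,q.sum(),np.round(np.average(a[q],weights=bl[q]),1) if q.sum() else None)
```

```text
top 121 [ 0  0  0  2  3  5  3 10 21 29 12 16 10  6  2  2]
x [-5.2 -3.3 32.2 32.6] y [-16.7 -15.9  22.3  22.6] h 20.83170568479179
right 1 5 39.1
right -1 2 -37.6
top 1 31 27.0
top -1 0 None
scene 236 [ 0  0  0  0  6 14  7 17 18 55 58 32 11  7  5  6]
x [-32.8 -28.1  30.3  30.9] y [-17.2 -14.1  23.6  25.4] h 21.197059638143745
right 1 2 36.8
right -1 0 None
top 1 0 None
top -1 0 None
```

The foot and the box agree within about 1.5 mm in both cameras. Now contact and the soft stop.

Emit:
{"name": "carry_out", "arguments": {
  "fingers": [255, 255, 255, 255, 255, 255, 255, 255, 255, 255],
  "delta_pos": [
    [0, -0.0005, 0.006],
    [0, -0.0005, 0.01],
    [0, -0.0005, 0.013],
    [0, -0.0005, 0.015],
    [0, -0.0005, 0.017],
    [0, -0.0005, 0.019],
    [0, -0.0005, 0.021],
    [0, -0.0005, 0.022],
    [0, -0.0005, 0.022],
    [0, -0.0005, 0.022]
  ],
  "angular": [
    [0, 0, 0],
    [0, 0, 0],
    [0, 0, 0],
    [0, 0, 0],
    [0, 0, 0],
    [0, 0, 0],
    [0, 0, 0],
    [0, 0, 0],
    [0, 0, 0],
    [0, 0, 0]
  ]
}}

```text
t: 12.0
position: [471.6, 103.9, 112.7]
tcp_rot: [[0.029, 0.866, 0.5], [1.0, -0.026, -0.014], [0.001, 0.5, -0.866]]
ft_force: [-4.6, 1.2, 2.0]
opening: 27.6
finger_force: 30.0
```

```bash
cat > p.py <<'E'
from h import *
o=show(); R=np.array(o["tcp_rot"]); e=np.array(o["position"])-M
print("tcp in mark",np.round([e@MX,e@MY,e@N],1),"force mark",np.round([np.dot(o["ft_force"],a) for a in(MX,MY,N)],1),"rot",np.round(Ro.from_matrix(R.T@RB).as_rotvec(degrees=True),2))
E
python3 p.py
```

```text
{'t': np.float64(12.0), 'q': array([ -1.77,  -7.89, 132.87,   0.26,  25.02,  -0.3 ]), 'position': array([471.57, 103.88, 112.72]), 'ft_force': array([-4.64,  1.17,  2.03]), 'wrist_torque': array([0.09, 0.7 , 0.04]), 'opening': np.float64(27.62), 'finger_force': np.float64(30.0)}
tcp in mark [-1.  -1.1 55. ] force mark [-1.  -3.   4.1] rot [-0.01 -0.08  0.02]
```

Emit:
{"name": "carry_out", "arguments": {
  "fingers": [255, 255, 255, 255],
  "delta_pos": [
    [0, 0, 0.001],
    [0, 0, 0.002],
    [0, 0, 0.003],
    [0, 0, 0.003]
  ],
  "angular": [
    [0, 0, 0],
    [0, 0, 0],
    [0, 0, 0],
    [0, 0, 0]
  ]
}}

```text
t: 12.5
position: [473.1, 103.8, 110.0]
tcp_rot: [[0.029, 0.866, 0.5], [1.0, -0.026, -0.014], [0.001, 0.5, -0.866]]
ft_force: [-4.6, -0.0, 2.2]
opening: 27.9
finger_force: 30.0
```

```bash
python3 p.py
```

```text
{'t': np.float64(12.5), 'q': array([ -1.77,  -7.25, 132.74,   0.27,  24.51,  -0.3 ]), 'position': array([473.1 , 103.83, 110.01]), 'ft_force': array([-4.56, -0.05,  2.18]), 'wrist_torque': array([0.09, 0.74, 0.01]), 'opening': np.float64(27.88), 'finger_force': np.float64(30.0)}
tcp in mark [-1.  -1.2 51.8] force mark [ 0.2 -2.9  4.2] rot [-0.01 -0.08  0.01]
```

Emit:
{"name": "carry_out", "arguments": {
  "fingers": [255, 255, 255, 255],
  "delta_pos": [
    [0, 0, 0.001],
    [0, 0, 0.002],
    [0, 0, 0.003],
    [0, 0, 0.003]
  ],
  "angular": [
    [0, 0, 0],
    [0, 0, 0],
    [0, 0, 0],
    [0, 0, 0]
  ]
}}

```text
t: 13.0
position: [474.6, 103.8, 107.5]
tcp_rot: [[0.029, 0.866, 0.5], [1.0, -0.026, -0.014], [0.001, 0.5, -0.866]]
ft_force: [-7.9, 1.0, 6.0]
opening: 27.8
finger_force: 30.0
```

```bash
python3 p.py
```

```text
{'t': np.float64(13.0), 'q': array([ -1.77,  -6.66, 132.62,   0.26,  24.04,  -0.3 ]), 'position': array([474.56, 103.81, 107.53]), 'ft_force': array([-7.95,  1.  ,  6.03]), 'wrist_torque': array([0.06, 0.9 , 0.04]), 'opening': np.float64(27.8), 'finger_force': np.float64(30.0)}
tcp in mark [-1.  -1.1 49. ] force mark [-0.8 -3.9  9.2] rot [-0.01 -0.08  0.02]
```

Emit:
{"name": "carry_out", "arguments": {
  "fingers": [255, 255, 255, 255],
  "delta_pos": [
    [0, 0, 0.001],
    [0, 0, 0.002],
    [0, 0, 0.003],
    [0, 0, 0.003]
  ],
  "angular": [
    [0, 0, 0],
    [0, 0, 0],
    [0, 0, 0],
    [0, 0, 0]
  ]
}}

```text
t: 13.5
position: [476.0, 103.8, 105.0]
tcp_rot: [[0.029, 0.866, 0.5], [1.0, -0.026, -0.014], [0.001, 0.5, -0.866]]
ft_force: [-9.4, 0.9, 8.3]
opening: 28.1
finger_force: 30.0
```

```bash
python3 p.py
```

```text
{'t': np.float64(13.5), 'q': array([ -1.76,  -6.06, 132.5 ,   0.27,  23.56,  -0.31]), 'position': array([476.04, 103.78, 105.03]), 'ft_force': array([-9.42,  0.87,  8.31]), 'wrist_torque': array([-0.  ,  0.98,  0.01]), 'opening': np.float64(28.09), 'finger_force': np.float64(30.0)}
tcp in mark [-1.1 -1.1 46.1] force mark [-0.6 -4.  11.9] rot [-0.01 -0.08  0.03]
```

Emit:
{"name": "carry_out", "arguments": {
  "fingers": [255, 255, 255],
  "delta_pos": [
    [0, 0, 0.0005],
    [0, 0, 0.001],
    [0, 0, 0.001]
  ],
  "angular": [
    [0, 0, 0],
    [0, 0, 0],
    [0, 0, 0]
  ]
}}

```text
t: 13.88
position: [476.5, 103.8, 104.2]
tcp_rot: [[0.029, 0.866, 0.5], [1.0, -0.026, -0.014], [0.001, 0.5, -0.866]]
ft_force: [-9.0, 0.1, 9.0]
opening: 27.9
finger_force: 30.0
```

```bash
python3 p.py
```

```text
{'t': np.float64(13.88), 'q': array([ -1.76,  -5.86, 132.46,   0.27,  23.41,  -0.31]), 'position': array([476.52, 103.78, 104.22]), 'ft_force': array([-9.01,  0.13,  9.04]), 'wrist_torque': array([-0.01,  0.98, -0.04]), 'opening': np.float64(27.9), 'finger_force': np.float64(30.0)}
tcp in mark [-1.1 -1.1 45.1] force mark [ 0.1 -3.3 12.3] rot [-0.01 -0.08  0.03]
```

Force is still rising gently, so the solid stop hasn't been reached. A bit further.

Emit:
{"name": "carry_out", "arguments": {
  "fingers": [255, 255, 255, 255],
  "delta_pos": [
    [0, 0, 0.0005],
    [0, 0, 0.001],
    [0, 0, 0.0015],
    [0, 0, 0.0015]
  ],
  "angular": [
    [0, 0, 0],
    [0, 0, 0],
    [0, 0, 0],
    [0, 0, 0]
  ]
}}

```text
t: 14.38
position: [477.3, 104.0, 103.9]
tcp_rot: [[0.028, 0.865, 0.501], [1.0, -0.025, -0.013], [0.001, 0.501, -0.866]]
ft_force: [-26.6, 0.3, 29.8]
opening: 27.6
finger_force: 30.0
```

```bash
python3 p.py
```

```text
{'t': np.float64(14.38), 'q': array([ -1.73,  -5.7 , 132.38,   0.26,  23.27,  -0.31]), 'position': array([477.35, 104.02, 103.95]), 'ft_force': array([-26.62,   0.35,  29.82]), 'wrist_torque': array([-0.19,  1.64, -0.13]), 'opening': np.float64(27.6), 'finger_force': np.float64(30.01)}
tcp in mark [-1.3 -0.5 44.5] force mark [ 0.5 -8.1 39.1] rot [ 0.04 -0.1   0.07]
```

Firm second stop reached (about 41 N). I'll ease off 0.6 mm and hold.

Emit:
{"name": "carry_out", "arguments": {
  "fingers": [255, 255, 255, 255, 255, 255],
  "delta_pos": [
    [0, 0, -0.0006],
    [0, 0, -0.0006],
    [0, 0, -0.0006],
    [0, 0, -0.0006],
    [0, 0, -0.0006],
    [0, 0, -0.0006]
  ],
  "angular": [
    [0, 0, 0],
    [0, 0, 0],
    [0, 0, 0],
    [0, 0, 0],
    [0, 0, 0],
    [0, 0, 0]
  ]
}}

```text
t: 15.12
position: [477.2, 103.9, 104.1]
tcp_rot: [[0.028, 0.865, 0.501], [1.0, -0.025, -0.013], [0.001, 0.501, -0.866]]
ft_force: [-16.0, 0.0, 18.2]
opening: 27.5
finger_force: 30.0
```

```bash
python3 p.py
```

```text
{'t': np.float64(15.12), 'q': array([ -1.74,  -5.75, 132.4 ,   0.27,  23.3 ,  -0.31]), 'position': array([477.18, 103.89, 104.08]), 'ft_force': array([-1.603e+01,  1.000e-02,  1.815e+01]), 'wrist_torque': array([-0.03,  1.22,  0.  ]), 'opening': np.float64(27.48), 'finger_force': np.float64(30.0)}
tcp in mark [-1.2 -0.6 44.7] force mark [ 0.5 -4.8 23.7] rot [ 0.04 -0.09  0.05]
```

Held at about 26 N, on the stop. Lifting off normal to the board.

Emit:
{"name": "carry_out", "arguments": {
  "fingers": [255, 255, 255, 255, 255, 255, 255, 255, 255],
  "delta_pos": [
    [0, 0, -0.004],
    [0, 0, -0.009],
    [0, 0, -0.015],
    [0, 0, -0.02],
    [0, 0, -0.04],
    [0, 0, -0.08],
    [0, 0, -0.12],
    [0, 0, -0.14],
    [0, 0, -0.14]
  ],
  "angular": [
    [0, 0, 0],
    [0, 0, 0],
    [0, 0, 0],
    [0, 0, 0],
    [0, 0, 0],
    [0, 0, 0],
    [0, 0, 0],
    [0, 0, 0],
    [0, 0, 0]
  ]
}}

```text
t: 16.25
position: [407.9, 105.5, 226.4]
tcp_rot: [[0.029, 0.863, 0.504], [1.0, -0.026, -0.014], [0.001, 0.504, -0.864]]
ft_force: [0.1, -0.5, -3.6]
opening: 27.7
finger_force: 30.0
```

Run:
```python
from h import *
show(); im,d=read_camera("top")
im,d=read_camera("scene")
c=np.radians(-92)
T=np.array([538.4,-397.8,0])
for a in(-92,-32,88): 
    c=np.radians(a); go(T+[0,0,200],frame([np.cos(c),np.sin(c),0],[0,0,-1]))
```

```text
{'t': np.float64(16.25), 'q': array([ -1.83, -33.32, 134.57,   0.18,  48.48,  -0.24]), 'position': array([407.85, 105.54, 226.39]), 'ft_force': array([ 0.1 , -0.47, -3.59]), 'wrist_torque': array([-0.05,  0.41,  0.04]), 'opening': np.float64(27.71), 'finger_force': np.float64(30.0)}
delta m [-0.4992  0.1147  0.0933] ang [ 23.42 -23.64  88.05]
delta m [-0.4992  0.1147  0.0933] ang [29.28 -7.99 29.6 ]
delta m [-0.4992  0.1147  0.0933] ang [ 23.61  23.39 -87.45]
```

Emit:
{"name": "carry_out", "arguments": {
  "fingers": [255, 255, 255, 255, 255, 255, 255, 255, 255, 255, 255, 255, 255, 255, 255],
  "delta_pos": [
    [-0.05, 0.0115, 0.009],
    [-0.1, 0.023, 0.019],
    [-0.15, 0.0344, 0.028],
    [-0.2, 0.046, 0.037],
    [-0.25, 0.0574, 0.047],
    [-0.3, 0.069, 0.056],
    [-0.35, 0.08, 0.065],
    [-0.4, 0.092, 0.075],
    [-0.45, 0.103, 0.084],
    [-0.4992, 0.1147, 0.0933],
    [-0.4992, 0.1147, 0.0933],
    [-0.4992, 0.1147, 0.0933],
    [-0.4992, 0.1147, 0.0933],
    [-0.4992, 0.1147, 0.0933],
    [-0.4992, 0.1147, 0.0933]
  ],
  "angular": [
    [2.3, -2.4, 8.8],
    [4.7, -4.7, 17.6],
    [7, -7.1, 26.4],
    [9.4, -9.5, 35.2],
    [11.7, -11.8, 44],
    [14.1, -14.2, 52.8],
    [16.4, -16.5, 61.6],
    [18.7, -18.9, 70.4],
    [21.1, -21.3, 79.2],
    [23.42, -23.64, 88.05],
    [23.42, -23.64, 88.05],
    [23.42, -23.64, 88.05],
    [23.42, -23.64, 88.05],
    [23.42, -23.64, 88.05],
    [23.42, -23.64, 88.05]
  ]
}}

```text
t: 18.23
position: [538.7, -397.0, 201.5]
tcp_rot: [[0.999, -0.034, 0.001], [-0.034, -0.999, -0.001], [0.001, 0.001, -1.0]]
ft_force: [0.1, 0.9, -2.0]
opening: 27.9
finger_force: 30.0
```

Run:
```python
from h import *
show(); T=np.array([538.4,-397.8,0]); c=np.radians(-92); go(T+[0,0,85],frame([np.cos(c),np.sin(c),0],[0,0,-1]))
for n in("top","scene"):
    im,d=read_camera(n); W=world(n,d); 
    if n=="scene":
        u,v=map(int,proj(n,T+[0,0,80])); cv2.imwrite("pics/t4.png",cv2.convertScaleAbs(cv2.resize(im[v-50:v+60,u-70:u+70],None,fx=5,fy=5),alpha=2)[:,:,::-1])
```

```text
{'t': np.float64(18.23), 'q': array([-4.653e+01,  2.384e+01,  7.942e+01,  1.000e-02,  7.666e+01,
        4.540e+01]), 'position': array([ 538.73, -397.03,  201.49]), 'ft_force': array([ 0.07,  0.86, -1.99]), 'wrist_torque': array([ 0.01,  0.  , -0.03]), 'opening': np.float64(27.87), 'finger_force': np.float64(30.0)}
delta m [-0.0004  0.0007  0.1165] ang [ 0.05 -0.07  0.07]
```

View pics/t4.png

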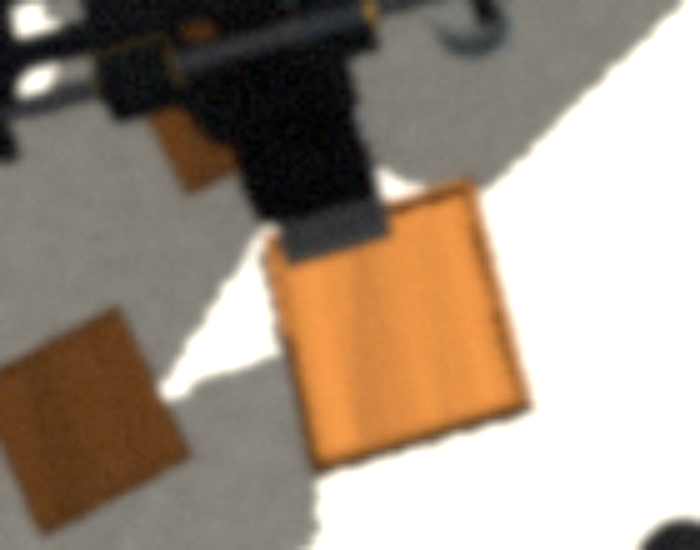

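The stamp hangs upright, with its foot at (335,232) in the crop, above the large tray at (400,330). Lowering.

Emit:
{"name": "carry_out", "arguments": {
  "fingers": [255, 255, 255, 255, 255, 255, 255, 255, 255],
  "delta_pos": [
    [0, 0.0007, 0.04],
    [0, 0.0007, 0.08],
    [0, 0.0007, 0.11],
    [0, 0.0007, 0.125],
    [0, 0.0007, 0.13],
    [0, 0.0007, 0.133],
    [0, 0.0007, 0.1345],
    [0, 0.0007, 0.1345],
    [0, 0.0007, 0.1345]
  ],
  "angular": [
    [0, 0, 0],
    [0, 0, 0],
    [0, 0, 0],
    [0, 0, 0],
    [0, 0, 0],
    [0, 0, 0],
    [0, 0, 0],
    [0, 0, 0],
    [0, 0, 0]
  ]
}}

```text
t: 19.45
position: [538.7, -398.5, 66.6]
tcp_rot: [[0.999, -0.035, 0.001], [-0.035, -0.999, -0.001], [0.001, 0.001, -1.0]]
ft_force: [-0.0, -0.2, -2.3]
opening: 27.6
finger_force: 30.0
```

No contact yet (-2.3 N is just its weight), so I'll go down to 65.

Emit:
{"name": "carry_out", "arguments": {
  "fingers": [255, 255, 255, 255],
  "delta_pos": [
    [0, 0, 0.001],
    [0, 0, 0.0018],
    [0, 0, 0.0018],
    [0, 0, 0.0018]
  ],
  "angular": [
    [0, 0, 0],
    [0, 0, 0],
    [0, 0, 0],
    [0, 0, 0]
  ]
}}

```text
t: 19.95
position: [538.9, -398.5, 64.6]
tcp_rot: [[0.999, -0.035, 0.001], [-0.035, -0.999, -0.001], [0.001, 0.001, -1.0]]
ft_force: [1.3, -0.1, 2.5]
opening: 27.8
finger_force: 30.0
```

In contact with the tray floor. Releasing and retreating.

Emit:
{"name": "carry_out", "arguments": {
  "fingers": [0, 0, 0, 0, 0, 0, 0, 0, 0, 0, 0, 0, 0],
  "delta_pos": [
    [0, 0, 0],
    [0, 0, 0],
    [0, 0, 0],
    [0, 0, 0],
    [0, 0, 0],
    [0, 0, 0],
    [0, 0, -0.02],
    [0, 0, -0.05],
    [0, 0, -0.1],
    [-0.05, 0, -0.15],
    [-0.1, 0, -0.17],
    [-0.15, 0, -0.17],
    [-0.15, 0, -0.17]
  ],
  "angular": [
    [0, 0, 0],
    [0, 0, 0],
    [0, 0, 0],
    [0, 0, 0],
    [0, 0, 0],
    [0, 0, 0],
    [0, 0, 0],
    [0, 0, 0],
    [0, 0, 0],
    [0, 0, 0],
    [0, 0, 0],
    [0, 0, 0],
    [0, 0, 0]
  ]
}}

```text
t: 21.58
position: [386.4, -393.3, 236.3]
tcp_rot: [[0.999, -0.037, 0.001], [-0.037, -0.999, -0.002], [0.001, 0.002, -1.0]]
ft_force: [0.7, 0.4, -0.8]
opening: 88.2
finger_force: 0.0
```

Run:
```python
from h import *
show()
im,d=read_camera("scene"); W=world("scene",d); X,Y,Z=np.moveaxis(W,-1,0)
near=(abs(X-538)<60)&(abs(Y+398)<50)&(d>0)
for lo,hi in((85,120),(50,78)):
    p=W[near&(Z>lo)&(Z<hi)]; print(len(p),np.median(p[:,2]),cv2.minAreaRect(p[:,:2].astype(np.float32)))
u,v=map(int,proj("scene",[500,-100,0])); cv2.imwrite("pics/e5.png",cv2.resize(im[100:300,130:450],None,fx=2.5,fy=2.5)[:,:,::-1])
```

```text
{'t': np.float64(21.58), 'q': array([-5.784e+01,  7.400e+00,  9.574e+01, -2.000e-02,  7.674e+01,
        3.432e+01]), 'position': array([ 386.43, -393.35,  236.3 ]), 'ft_force': array([ 0.74,  0.4 , -0.75]), 'wrist_torque': array([0.04, 0.01, 0.04]), 'opening': np.float64(88.16), 'finger_force': np.float64(0.0)}
327 99.5234833697101 ((540.3128051757812, -396.2579650878906), (28.128795623779297, 49.15214538574219), 88.65078735351562)
346 63.90932824143424 ((540.3699340820312, -396.3489074707031), (44.05828094482422, 65.43022155761719), 87.78616333007812)
```

View pics/e5.png

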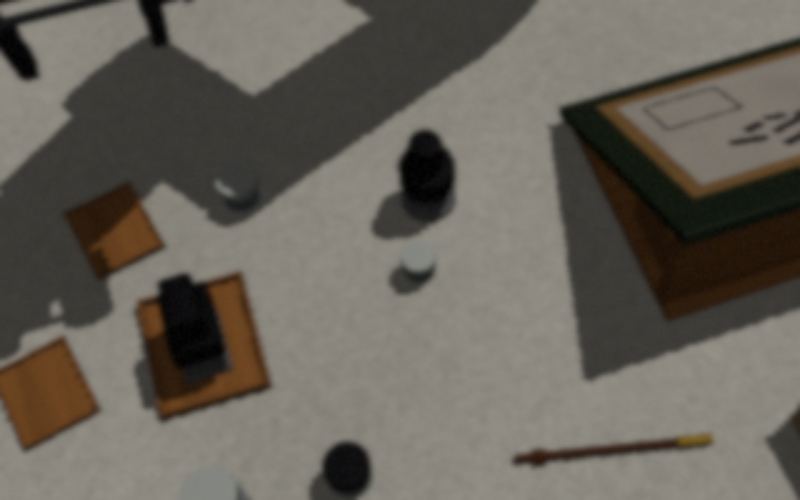

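The stamp stands upright in the large tray (around (195,325)), its top at 99.5 mm, so the handle has sprung back. The round stamp and pots haven't moved. No ink shows in the box, but the force clearly reached the solid stop, so I'm handing in.

```bash
python3 -c "
from plant import robot; print(robot.sign_off())"
```

```text
the job is handed in; nothing more can be done
None
```

The job is handed in: I pressed the stamp in the ruled box to its firm second stop, held it about 0.75 s at roughly 26 N (a brief touch of about 41 N, just over the 40 N asked for), then left it upright and released in the tray; no ink shows in the camera picture, so only the force and travel confirm the print.

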